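Unlock the cam and seat the notebook in the eyelet jig

ROBOT

A 6-joint arm with a two-finger parallel gripper is mounted at the origin on the work surface. World frame = base frame: x ahead of the robot, y to its left, z up, the work surface at z = 0. Lengths are in mm, angles in rad, forces in N, time in s.
With the tool pointing down it reaches from about 350 to 875 mm from the base axis. Payload 4.2 kg.
Tool frame: the origin (TCP) lies midway between the tips of the shut fingers; the grasp point (between the pads) lies 19 mm behind it; z points along the fingers, y is the line along which they close (so a half turn about z gives the same grasp; the last joint's range is limited). The gripper opens to 85 mm and grips with 20 to 120 N. Pads are 22 mm wide; open, the fingers measure 114 mm over their backs; the gripper's body (76 mm by 85 mm) begins 54 mm behind the grasp point. The pads swing forward as they close: fully open they stand 13 mm farther back than shut.
Start: joints at [1.489, 0.385, 0.008, 0, -1.194, -0.259], TCP at [208.868, 589.044, 231.312] pointing down, gripper open.
Joint ranges: [-3.14, 3.14], [-1.21, 2.06], [-1.07, 1.41], [-3.16, 2.05], [-2.99, -0.16], [-3.1, 3.1]. Speed limits (rad/s): [2.79, 2.79, 3.14, 3.14, 3.14, 3.14].

INTERFACE

Orientations are given as a unit quaternion [x, y, z, w].
In Python, from bench import arm gives the robot as it stands.
- The arm moves only by the tool send_rows, never from a script. Its argument "targets" is a list of rows, each an object of numbers: "gripper": the gripper command: -1 is fully open, 1 is shut, values between are in proportion; "x", "y", "z": the shift along the tool's x, y, z in cm; "ax", "ay", "az": the turn, a rotation vector about the tool's x, y, z in degrees. A call has 1 to 5 rows; each row shifts and turns the commanded pose from where the row before left it, along the tool's axes as they then stand; what a row does not reach is not made up. A row lasts 1/12 s, in which the tool goes at most 41.7 mm and 7.16 degrees, less where a joint would pass 70% of its speed; a pose out of reach is approached as far as the arm can. A call is refused whole if a number of a shift passes 4.17 or a number of a turn 7.16, either way. A call with a gripper value outside its range is refused whole. The fingers move at their own pace and stop on an object; the grip force is fixed at half the most. Time passes only in rows, so rows that do not move let the fingers close. It gives the time, the measured TCP pose, the force, the opening and the grip force at its end, in the units of the state.
- arm.read_state(): the state, without advancing time (a new reading comes with each control period).
- arm.get_image(name): name is "side" or "top" or "wrist"; returns (picture, depth): 384x512x3 uint8, red, green, blue; 384x512 float32, mm along the optical axis (not along the pixel's ray), 0 where there is no reading.
- arm.camera_model(name): a dict with "fx", "fy", "cx", "cy" (pixels), "cam_to_world" (4x4, takes a point from camera to world coordinates). Camera axes: x right, y down, z forward; pixel columns grow to the right and rows downward; lengths in mm; the calibration is good to about 2 mm. The wrist camera is an equidistant fisheye: a pixel r from the principal point sees the ray r / f radians off the axis. A picture is of the moment at which its call begins: read the wrist's pose just before it. camera_model takes no time and is no camera call; for the wrist camera it gives the pose at the moment of the call.
- arm.job_done(): hands the job in; it is judged then, once.
Trained networks look in the newest picture that a camera, given by its name, has taken for a name from the list of things; names that differ only in an ending like _2 or _b are one class to them, and where a whole thing is asked for, a point or a joint stands for the part that bears it (a point fixed in the world has none). Each returns a list of dicts, best first, with "score" (0 to 1); they miss things now and then, are a little off and sometimes report something else, mostly with a low value. They report only what shows in the picture. A call takes as long as a camera call. They do not tell look-alikes from the thing itself.
- arm.boxes_of(camera, thing): "rect" ([left, top, width, height] in pixels, round what is visible of it).
The state is a dict: "clock": time; "joints": joint angles; "joint_vel": joint speeds; "joint_efforts": joint torques, N m; "position": TCP position; "ee_rot": TCP orientation; "contact_force": force on the tool from outside, world axes, zero at the start; "wrist_torque": the same for the moment, N m; "gripper_width": finger opening in mm; "grasp_force": force on a finger pad.
Only numpy, scipy, OpenCV 4.12 (cv2) and the standard library are available. Lean on these libraries where they do the work, as an engineer would, in place of code of your own. Each camera call takes 0.05 s, during which the arm holds its last target. There are 200 camera calls.

TASK

The notebook must be seated in the eyelet jig. With a fingertip, first push the red peg of the cam lever round until the cam is at its low point (lever over the green mark, pointing straight away from the blue slide), and only then push the blue slide by its black tab fully forward, so that the notebook sits against the end fence; leave the cam at its low point. Only push: pick nothing up, and leave the stamp holder, the tape roll and the mallet where they are.

Things in the scene. Friction and masses are not known exactly. Their poses are not given: they have to be found in the camera images.
- jig: Fixed aluminium jig plate 235 x 230 x 6 mm. Origin on the table under the notebook channel's centre line; +x is the slide's forward direction, towards the end fence (inner face at x = 90 mm, top 28 mm high); z up. Dark rails, top at 16 mm, border the channel. The brass cam stands on the -y side; a green mark on the plate lies 63 to 112 mm from the cam axis in the +x direction.
- cam_axis (a point): Point on the cam's upright axis, 36 mm above the table, at (-5, -108) mm in the jig's x, y. The cam is a brass disc 60 mm across, 16 mm off its axis, top at 34 mm. Stiff: about 0.35 N m to turn (5 N at the peg); stays where it is left, and pushing the slide with under 20 N does not turn it.
- cam (a joint): Cam angle, rad, counter-clockwise from above, turns both ways (stops at -3.9, 3.9). At 0 the lever points to the jig's -x (to the slide), high side blocking the slide; low point at +3.14 or -3.14, lever to the jig's +x, over the green mark. Starts between -1.3 and 1.3; the shorter way is the one that increases the absolute value.
- cam_peg (a point): Centre of the red upright peg on the cam lever's end, 80 mm above the table. The peg is 16 mm in diameter, 70 mm from the cam axis, from 48 to 95 mm above the table; the dark lever bar below it is 14 mm wide, from 36 to 48 mm high.
- slide (a joint): Travel of the blue follower slide, m, along the jig's +x: 0 at the back, 0.045 home at its stop. Starts between 0 and 0.010. About 2 N of friction, no spring, stays where left. The cam stops it short of home (at 16 to 28 mm at the starting angles) unless within about 0.5 rad of the low point.
- tab (a point): Centre of the black upright push tab on the blue slide, 60 mm above the table, on the channel's centre line; 14 mm thick along the jig's x, 32 mm wide along y, top 76 mm high. The slide under it is 30 mm along x, top 32 mm high; an arm of it, 34 mm high, reaches on the -y side to the cam, up to 148 mm off the centre line.
- notebook: Loose hardback pocket notebook, white cover, pink spine, orange disc, 110 (x) x 90 (y) x 14 mm, 0.13 kg, lying in the channel between slide and fence. Origin: centre of its underside, 6 mm above the table; seated against the fence it is at x = 35 mm in the jig's frame. It starts 12 to 30 mm short of the fence; the slide pushes it there.
- stamps: Loose red stamp holder 64 x 44 x 46 mm with eight black stamps up to 76 mm high; origin centre of its underside. Leave alone.
- tape: Loose white tape roll, 88 mm outside, 20 mm high, lying flat; origin centre of its underside. Leave alone.
- mallet: Loose wooden mallet lying on the table: head 60 x 100 x 56 mm centred 60 mm along its +x from the origin, round handle 22 mm thick reaching 160 mm along its -x; origin on the table. Leave alone.
Things that resemble listed ones, but are neither listed nor needed, are in the scene too. What is shaped like the notebook but purple is not meant.

How it is judged (in metres and radians):
On the way, in this order (a step that is already met when the one before it is completed fails the run):
1. the cam is turned to its low point, with the slide still back ((value of joint cam between 2.74 and 3.54 rad or value of joint cam between -3.54 and -2.74 rad) and value of joint slide below 0.022 m), for 0.2 s.
2. the slide is pushed fully home and the notebook sits against the fence (value of joint slide above 0.0415 m and x of notebook in the frame of jig between 0.031 and 0.038 m and z of notebook in the frame of jig below 0.01 m and angle between the x axis of notebook and the x axis of jig, either way round below 0.06 rad), for 0.2 s.
At the end, for the whole second after the job is handed in: The cam is within 0.40 rad of its low point, the slide within 3.5 mm of home, the notebook flat on the jig within 4 mm of the fence and square to it (0.06 rad), at rest; stamp holder, tape roll and mallet within 25 mm of where they stood (all of step 2 and (value of joint cam between 2.74 and 3.54 rad or value of joint cam between -3.54 and -2.74 rad) and linear speed of notebook below 0.01 m/s and distance of each of stamps, tape, mallet from where it was at the start of the episode below 0.025 m); the robot touches nothing.
It fails at once if the slide is pushed forward more than 12 mm while the cam is not yet near its low point (distance of tab from where it was at the start of the episode above 0.012 m and value of joint cam between -2.5 and 2.5 rad).
It fails at once if the notebook is lifted out of the jig (z of notebook in the frame of jig above 0.018 m).
It fails at once if the stamp holder is moved, tipped or lifted (distance of stamps from where it was at the start of the episode above 0.025 m or angle between stamps's own z axis and vertical above 0.35 rad).
It fails at once if the tape roll is moved, tipped or lifted (distance of tape from where it was at the start of the episode above 0.025 m or angle between tape's own z axis and vertical above 0.35 rad).
It fails at once if the mallet is moved, tipped or lifted (distance of mallet from where it was at the start of the episode above 0.025 m or angle between mallet's own z axis and vertical above 0.35 rad).
It also fails if it takes over 50 s, if anything falls off the work surface, if the arm or the gripper's body presses on something with over 40 N, if the wrist force passes 120 N, or if a joint passes its speed limit or range.

## Working session

There is one attempt and no reset: what is moved stays moved. The work goes in short steps, Python scripts to look and compute and a tool call to move; the robot and the scene stay as the last step left them, time stands still between calls to the robot, and variables do not carry over. Pictures are saved under pics/ and viewed, at most 10 in all, crops included, and the job is handed in when it is done.

Besides the shell and the picture viewer there is one more tool, called by a JSON object that holds its "api" and its "payload". send_rows: Moves the arm, as the interface text tells. Its arguments: {"type":"object","properties":{"targets":{"type":"array"}},"required":["targets"]}

```bash
mkdir -p pics; cat > h.py <<'E'
import numpy as np, cv2
from bench import arm
def save(img,n,s=1):
    cv2.imwrite('pics/'+n+'.png',cv2.cvtColor(cv2.resize(img,None,fx=s,fy=s),cv2.COLOR_RGB2BGR))
def w(m,d,u,v):
    z=d[int(v),int(u)]; T=np.array(m['cam_to_world'])
    return (T@[ (u-m['cx'])/m['fx']*z,(v-m['cy'])/m['fy']*z,z,1])[:3]
E
python3 - <<'E'
from h import *
for n in ['top','side']:
    p,d=arm.get_image(n); save(p,n+'0',1.5); np.savez(n+'0',p=p,d=d)
    m=arm.camera_model(n); print(n,m)
    for t in ['jig','cam_peg','tab','notebook','cam','stamps','tape','mallet']:
        for b in arm.boxes_of(n,t)[:3]:
            u,v=b['rect'][0]+b['rect'][2]/2,b['rect'][1]+b['rect'][3]/2
            print(t,round(b['score'],2),np.round(b['rect']),np.round(w(m,d,u,v)))
print(arm.read_state())
E
```

```text
top {'fx': 447.1531816755344, 'fy': 447.1531816755344, 'cx': 262.18035902538276, 'cy': 189.38948452085478, 'cam_to_world': array([[-1.97740427e-02, -9.90938620e-01,  1.32851943e-01,
         4.87881013e+02],
       [-9.99804424e-01,  1.95564983e-02, -2.94226755e-03,
         4.44239932e+01],
       [ 3.17487749e-04, -1.32884141e-01, -9.91131527e-01,
         1.01127922e+03],
       [ 0.00000000e+00,  0.00000000e+00,  0.00000000e+00,
         1.00000000e+00]])}
jig 0.69 [189. 152. 112. 109.] [583.  81.  17.]
cam_peg 0.74 [261. 192.  34.  32.] [577.   9.  48.]
tab 0.7 [200. 224.  91.  22.] [519.  79.  31.]
tab 0.24 [137. 214.  30.  30.] [535. 280.  45.]
notebook 0.93 [197. 167.  44.  53.] [614. 138.  19.]
notebook 0.92 [242. 281.  44.  56.] [360.  43.  13.]
notebook 0.85 [291.  67.  55.  54.] [841. -94.  13.]
cam 0.7 [262. 190.  38.  34.] [577.   2.  49.]
stamps 0.58 [139. 213.  27.  33.] [536. 280.  45.]
tape 0.65 [139. 153.  36.  42.] [664. 284.  -2.]
tape 0.6 [188. 152. 111. 111.] [582.  84.  16.]
mallet 0.92 [319. 145.  61. 116.] [ 587. -156.    2.]
side {'fx': 500.1740853594676, '
[... 1109 characters left out ...]
nts': array([ 1.48858864e+00,  3.84643802e-01,  7.87663033e-03,  3.57578898e-05,
       -1.19401094e+00, -2.58620217e-01]), 'joint_vel': array([-0.00085352,  0.00120049,  0.00144135, -0.00076834, -0.00151236,
       -0.00037376]), 'joint_efforts': array([ 4.91879327e-04, -3.92074049e+01,  1.88620681e+01,  4.19075578e+00,
       -3.17591102e-04, -2.39778544e-06]), 'position': array([208.88323814, 589.0256221 , 231.34217846]), 'ee_rot': array([ 9.85515765e-01, -1.69583835e-01,  1.57577843e-05, -1.05379981e-05]), 'contact_force': array([-0.40163802, -0.43922131,  0.40177951]), 'wrist_torque': array([ 0.02791938,  0.00885139, -0.04328931]), 'grasp_force': 0.0, 'gripper_width': 85.49431829125098}
```

```bash
python3 - <<'E'
from h import *
a=np.load('top0.npz')['p'];b=np.load('side0.npz')['p']
save(a[130:280,120:320],'topc',4); save(b[120:270,150:350],'sidec',4)
E
```

```text
(no output)
```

View pics/topc.png

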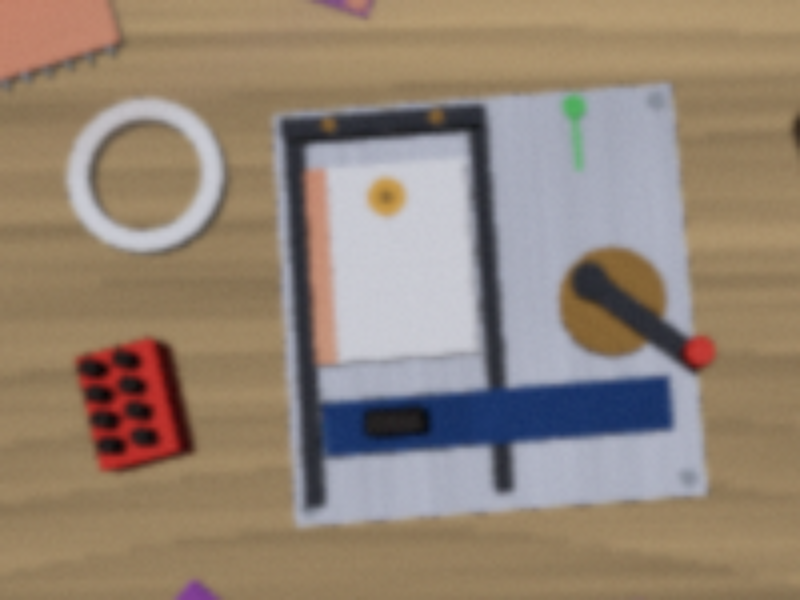

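View pics/sidec.png

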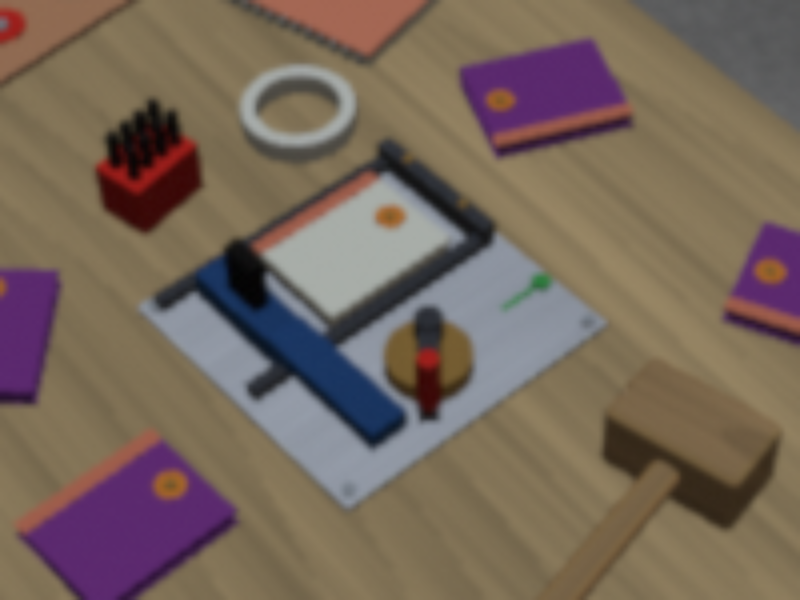

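The top crop shows the jig with its fence at the top, the white notebook in it (crop 400,260), the black tab (397,420), the cam hub (590,280), the red peg (700,352) and the green mark (575,105–170). The other notebook shapes are purple, so they are look-alikes. The mallet lies to the right of the jig, clear of it.

```bash
cat >> h.py <<'E'
def ray(m,u,v,z):
    T=np.array(m['cam_to_world']); r=T[:3,:3]@[(u-m['cx'])/m['fx'],(v-m['cy'])/m['fy'],1]
    return T[:3,3]+r*(z-T[2,3])/r[2]
E
python3 - <<'E'
from h import *
m=arm.camera_model('top')
f=lambda x,y,z:ray(m,x/4+120-.4,y/4+130-.4,z)
C=np.array([f(275,115,6),f(672,85,6),f(707,495,6),f(298,525,6)])
print(C.round(1))
ex=(C[0]+C[1]-C[2]-C[3])[:2]; ex/=np.linalg.norm(ex); ey=np.array([-ex[1],ex[0]])
print('yaw',np.arctan2(ex[1],ex[0]), np.arctan2(*(lambda d:(-d[0],d[1]))((C[0]-C[1]+C[3]-C[2]))[:2]))
hub=f(590,280,50)[:2]; peg=f(700,351,95)[:2]; tab=f(396,418,76)[:2]; g=f(573,105,6)[:2]
fen=(f(293,125,28)+f(486,115,28))[:2]/2
print('hub',hub,'peg',peg,'tab',tab,'green',g,'fence',fen)
o=hub-(-5*ex-108*ey); print('origin',o)
J=lambda p:np.round([(p-o)@ex,(p-o)@ey],1)
d=peg-hub; print('r',np.linalg.norm(d),'cam',np.arctan2(d@ey,d@ex)-np.pi, 'tab',J(tab),'green',J(g),'fence',J(fen),'plate',[J(c[:2]) for c in C])
print('ex',ex)
E
```

```text
[[697.7 209.    6. ]
 [710.7 -18.6   6. ]
 [477.5 -31.8   6. ]
 [465.5 195.8   6. ]]
yaw 0.056623805178770685 0.05494300046521423
hub [594.24920849  31.37468891] peg [551.55810361 -23.61044067] tab [521.11879258 134.23759147] green [700.12176496  38.37241544] fence [688.94739642 141.32909738]
origin [593.12909142 139.48456513]
r 69.61246232582485 cam -5.429204298167169 tab [-72.2  -1.2] green [ 101.1 -107. ] fence [95.8 -3.6] plate [array([108.3,  63.5]), array([ 108.4, -164.5]), array([-125.1, -164.4]), array([-124.2,   63.4])]
ex [0.9983973  0.05659355]
```

```bash
cat >> h.py <<'E'
def plan(targets,gr=1):
    "targets: (x,y,z,phi,n) in world; prints tool rows"
    s=arm.read_state(); p=np.array(s['position']); q=s['ee_rot']; ph=2*np.arctan2(q[1],q[0])
    for X,Y,Z,F,n in targets:
        D=(np.array([X,Y,Z])-p)/n; dF=((F-ph+np.pi)%(2*np.pi)-np.pi)/n
        for i in range(n):
            c,s_=np.cos(ph),np.sin(ph)
            print('{"gripper":%g,"x":%.2f,"y":%.2f,"z":%.2f,"az":%.2f}'%(gr,(c*D[0]+s_*D[1])/10,(s_*D[0]-c*D[1])/10,-D[2]/10,-np.degrees(dF)),end=',\n')
            p=p+D; ph+=dF
        print()
E
python3 - <<'E'
from h import *
plan([(520,0,200,-2.23,20)])
E
```

```text
{"gripper":1,"x":2.45,"y":2.26,"z":0.16,"az":5.41},
{"gripper":1,"x":2.65,"y":2.01,"z":0.16,"az":5.41},
{"gripper":1,"x":2.83,"y":1.76,"z":0.16,"az":5.41},
{"gripper":1,"x":2.98,"y":1.48,"z":0.16,"az":5.41},
{"gripper":1,"x":3.11,"y":1.19,"z":0.16,"az":5.41},
{"gripper":1,"x":3.21,"y":0.89,"z":0.16,"az":5.41},
{"gripper":1,"x":3.28,"y":0.59,"z":0.16,"az":5.41},
{"gripper":1,"x":3.32,"y":0.28,"z":0.16,"az":5.41},
{"gripper":1,"x":3.33,"y":-0.04,"z":0.16,"az":5.41},
{"gripper":1,"x":3.31,"y":-0.35,"z":0.16,"az":5.41},
{"gripper":1,"x":3.26,"y":-0.66,"z":0.16,"az":5.41},
{"gripper":1,"x":3.19,"y":-0.97,"z":0.16,"az":5.41},
{"gripper":1,"x":3.08,"y":-1.26,"z":0.16,"az":5.41},
{"gripper":1,"x":2.95,"y":-1.55,"z":0.16,"az":5.41},
{"gripper":1,"x":2.79,"y":-1.82,"z":0.16,"az":5.41},
{"gripper":1,"x":2.60,"y":-2.08,"z":0.16,"az":5.41},
{"gripper":1,"x":2.40,"y":-2.31,"z":0.16,"az":5.41},
{"gripper":1,"x":2.17,"y":-2.53,"z":0.16,"az":5.41},
{"gripper":1,"x":1.92,"y":-2.72,"z":0.16,"az":5.41},
{"gripper":1,"x":1.66,"y":-2.89,"z":0.16,"az":5.41},
```

{"api": "send_rows", "payload": {"targets": [{"gripper": 1, "x": 2.45, "y": 2.25, "z": 0.16, "az": 5.4}, {"gripper": 1, "x": 2.65, "y": 2.0, "z": 0.16, "az": 5.4}, {"gripper": 1, "x": 2.85, "y": 1.75, "z": 0.16, "az": 5.4}, {"gripper": 1, "x": 3.0, "y": 1.5, "z": 0.16, "az": 5.4}, {"gripper": 1, "x": 3.1, "y": 1.2, "z": 0.16, "az": 5.4}]}}

```text
$.targets[0]: bad value
```

{"api": "send_rows", "payload": {"targets": [{"gripper": 1, "x": 3.2, "y": 0.9, "z": 0.16, "az": 5.4}, {"gripper": 1, "x": 3.3, "y": 0.6, "z": 0.16, "az": 5.4}, {"gripper": 1, "x": 3.3, "y": 0.3, "z": 0.16, "az": 5.4}, {"gripper": 1, "x": 3.3, "y": 0, "z": 0.16, "az": 5.4}, {"gripper": 1, "x": 3.3, "y": -0.35, "z": 0.16, "az": 5.4}]}}

```text
$.targets[0]: bad value
```

{"api": "send_rows", "payload": {"targets": [{"gripper": 1, "x": 3.25, "y": -0.65, "z": 0.16, "az": 5.4}, {"gripper": 1, "x": 3.2, "y": -0.95, "z": 0.16, "az": 5.4}, {"gripper": 1, "x": 3.1, "y": -1.25, "z": 0.16, "az": 5.4}, {"gripper": 1, "x": 2.95, "y": -1.55, "z": 0.16, "az": 5.4}, {"gripper": 1, "x": 2.8, "y": -1.8, "z": 0.16, "az": 5.4}]}}

```text
$.targets[0]: bad value
```

{"api": "send_rows", "payload": {"targets": [{"gripper": 1, "x": 2.6, "y": -2.1, "z": 0.16, "az": 5.4}, {"gripper": 1, "x": 2.4, "y": -2.3, "z": 0.16, "az": 5.4}, {"gripper": 1, "x": 2.15, "y": -2.5, "z": 0.16, "az": 5.4}, {"gripper": 1, "x": 1.9, "y": -2.7, "z": 0.16, "az": 5.4}, {"gripper": 1, "x": 1.65, "y": -2.9, "z": 0.16, "az": 5.4}]}}

```text
$.targets[0]: bad value
```

```bash
python3 - <<'E'
from h import *
s=arm.read_state(); print(s['position'],2*np.arctan2(s['ee_rot'][1],s['ee_rot'][0]),s['ee_rot'],s['gripper_width'],s['joints'],s['clock'])
p,d=arm.get_image('wrist'); save(p,'wr1',1.5)
plan([(520,0,62,-2.23,5)])
E
```

```text
[208.88323814 589.0256221  231.34217846] -0.34081474466880907 [ 9.85515765e-01 -1.69583835e-01  1.57577843e-05 -1.05379981e-05] 85.49431829125098 [ 1.48858864e+00  3.84643802e-01  7.87663033e-03  3.57578898e-05
 -1.19401094e+00 -2.58620217e-01] 0.9
{"gripper":1,"x":9.80,"y":9.02,"z":3.39,"az":21.65},
{"gripper":1,"x":12.44,"y":4.77,"z":3.39,"az":21.65},
{"gripper":1,"x":13.32,"y":-0.16,"z":3.39,"az":21.65},
{"gripper":1,"x":12.33,"y":-5.06,"z":3.39,"az":21.65},
{"gripper":1,"x":9.59,"y":-9.25,"z":3.39,"az":21.65},
```

View pics/wr1.png

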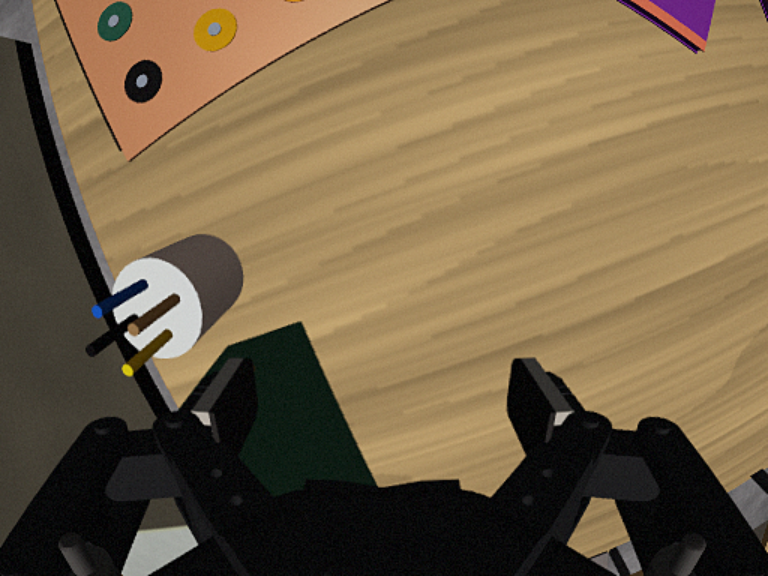

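The wrist view shows the open fingers (250,390 and 520,390) over a bare table with a pencil cup at left, and no jig in sight. The arm hasn't moved because the rows were refused, probably because each row needs all its keys.

{"api": "send_rows", "payload": {"targets": [{"gripper": 1, "x": 2.45, "y": 2.25, "z": 0.16, "ax": 0, "ay": 0, "az": 5.4}, {"gripper": 1, "x": 2.65, "y": 2.0, "z": 0.16, "ax": 0, "ay": 0, "az": 5.4}, {"gripper": 1, "x": 2.85, "y": 1.75, "z": 0.16, "ax": 0, "ay": 0, "az": 5.4}, {"gripper": 1, "x": 3.0, "y": 1.5, "z": 0.16, "ax": 0, "ay": 0, "az": 5.4}, {"gripper": 1, "x": 3.1, "y": 1.2, "z": 0.16, "ax": 0, "ay": 0, "az": 5.4}]}}

```text
clock: 1.37
position: [287.3, 440.3, 223.4]
ee_rot: [0.918, -0.397, 0.0, -0.0]
contact_force: [0.6, 0.4, 0.6]
gripper_width: 25.7
grasp_force: 0.0
```

{"api": "send_rows", "payload": {"targets": [{"gripper": 1, "x": 3.2, "y": 0.9, "z": 0.16, "ax": 0, "ay": 0, "az": 5.4}, {"gripper": 1, "x": 3.3, "y": 0.6, "z": 0.16, "ax": 0, "ay": 0, "az": 5.4}, {"gripper": 1, "x": 3.3, "y": 0.3, "z": 0.16, "ax": 0, "ay": 0, "az": 5.4}, {"gripper": 1, "x": 3.3, "y": 0, "z": 0.16, "ax": 0, "ay": 0, "az": 5.4}, {"gripper": 1, "x": 3.3, "y": -0.35, "z": 0.16, "ax": 0, "ay": 0, "az": 5.4}]}}

```text
clock: 1.78
position: [364.3, 293.1, 215.6]
ee_rot: [0.8, -0.6, -0.0, -0.0]
contact_force: [0.6, -0.9, -0.7]
gripper_width: -0.0
grasp_force: 0.0
```

{"api": "send_rows", "payload": {"targets": [{"gripper": 1, "x": 3.25, "y": -0.65, "z": 0.16, "ax": 0, "ay": 0, "az": 5.4}, {"gripper": 1, "x": 3.2, "y": -0.95, "z": 0.16, "ax": 0, "ay": 0, "az": 5.4}, {"gripper": 1, "x": 3.1, "y": -1.25, "z": 0.16, "ax": 0, "ay": 0, "az": 5.4}, {"gripper": 1, "x": 2.95, "y": -1.55, "z": 0.16, "ax": 0, "ay": 0, "az": 5.4}, {"gripper": 1, "x": 2.8, "y": -1.8, "z": 0.16, "ax": 0, "ay": 0, "az": 5.4}]}}

```text
clock: 2.2
position: [442.0, 145.7, 207.7]
ee_rot: [-0.638, 0.77, -0.0, 0.001]
contact_force: [1.4, 0.8, 0.0]
gripper_width: 0.1
grasp_force: 0.0
```

{"api": "send_rows", "payload": {"targets": [{"gripper": 1, "x": 2.6, "y": -2.1, "z": 0.16, "ax": 0, "ay": 0, "az": 5.4}, {"gripper": 1, "x": 2.4, "y": -2.3, "z": 0.16, "ax": 0, "ay": 0, "az": 5.4}, {"gripper": 1, "x": 2.15, "y": -2.5, "z": 0.16, "ax": 0, "ay": 0, "az": 5.4}, {"gripper": 1, "x": 1.9, "y": -2.7, "z": 0.16, "ax": 0, "ay": 0, "az": 5.4}, {"gripper": 1, "x": 1.65, "y": -2.9, "z": 0.16, "ax": 0, "ay": 0, "az": 5.4}]}}

```text
clock: 2.62
position: [520.3, -0.9, 199.5]
ee_rot: [-0.44, 0.898, -0.0, 0.0]
contact_force: [0.5, 0.3, -0.2]
gripper_width: 0.2
grasp_force: 0.0
```

```bash
python3 - <<'E'
from h import *
s=arm.read_state(); print(s['position'],2*np.arctan2(s['ee_rot'][1],s['ee_rot'][0]),s['gripper_width'],s['joints'],s['clock'])
p,d=arm.get_image('wrist'); save(p,'wr2',1.5)
plan([(520,0,62,-2.23,5)])
E
```

```text
[520.28639344  -0.8599292  199.54869072] 4.052787086583099 0.24222172464370414 [ 3.10551272e-01  2.33652327e-01 -2.95448815e-01  3.80562036e-05
 -1.04096718e+00 -9.70172387e-01] 2.6167
{"gripper":1,"x":-0.04,"y":0.09,"z":2.74,"az":-0.08},
{"gripper":1,"x":-0.04,"y":0.09,"z":2.74,"az":-0.08},
{"gripper":1,"x":-0.04,"y":0.09,"z":2.74,"az":-0.08},
{"gripper":1,"x":-0.04,"y":0.09,"z":2.74,"az":-0.08},
{"gripper":1,"x":-0.04,"y":0.09,"z":2.74,"az":-0.08},
```

View pics/wr2.png

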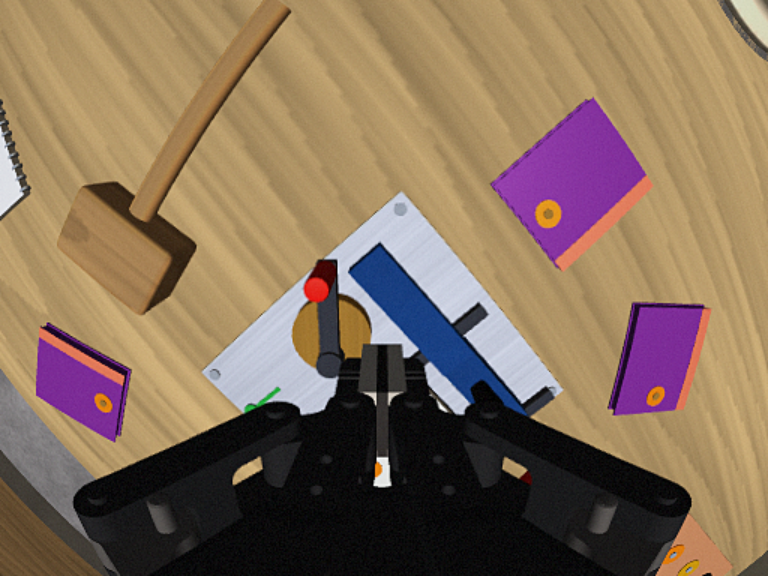

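The wrist view shows the red peg (316,289), the lever parallel to the tool's x, and the closed fingertips (382,370) to the right of it, which is the clockwise side as wanted. Next I lower and approach.

{"api": "send_rows", "payload": {"targets": [{"gripper": 1, "x": 0, "y": 0, "z": 2.75, "ax": 0, "ay": 0, "az": 0}, {"gripper": 1, "x": 0, "y": 0, "z": 2.75, "ax": 0, "ay": 0, "az": 0}, {"gripper": 1, "x": 0, "y": 0, "z": 2.75, "ax": 0, "ay": 0, "az": 0}, {"gripper": 1, "x": 0, "y": 0, "z": 2.75, "ax": 0, "ay": 0, "az": 0}, {"gripper": 1, "x": 0, "y": 0, "z": 2.75, "ax": 0, "ay": 0, "az": 0}]}}

```text
clock: 3.08
position: [519.9, 0.7, 61.0]
ee_rot: [-0.442, 0.897, -0.0, 0.001]
contact_force: [0.4, -0.3, 0.3]
gripper_width: 0.0
grasp_force: 0.0
```

{"api": "send_rows", "payload": {"targets": [{"gripper": 1, "x": 0, "y": -0.3, "z": 0, "ax": 0, "ay": 0, "az": 0}, {"gripper": 1, "x": 0, "y": -0.3, "z": 0, "ax": 0, "ay": 0, "az": 0}, {"gripper": 1, "x": 0, "y": -0.3, "z": 0, "ax": 0, "ay": 0, "az": 0}, {"gripper": 1, "x": 0, "y": -0.3, "z": 0, "ax": 0, "ay": 0, "az": 0}, {"gripper": 1, "x": 0, "y": -0.2, "z": 0, "ax": 0, "ay": 0, "az": 0}]}}

```text
clock: 3.5
position: [532.5, -7.7, 63.7]
ee_rot: [-0.442, 0.897, -0.0, 0.002]
contact_force: [-0.4, -0.5, 0.3]
gripper_width: -0.1
grasp_force: 0.0
```

{"api": "send_rows", "payload": {"targets": [{"gripper": 1, "x": 0.2, "y": -0.74, "z": 0, "ax": 0, "ay": 0, "az": -6}, {"gripper": 1, "x": 0.2, "y": -0.74, "z": 0, "ax": 0, "ay": 0, "az": -6}, {"gripper": 1, "x": 0.2, "y": -0.74, "z": 0, "ax": 0, "ay": 0, "az": -6}, {"gripper": 1, "x": 0.2, "y": -0.74, "z": 0, "ax": 0, "ay": 0, "az": -6}, {"gripper": 1, "x": 0.2, "y": -0.74, "z": 0, "ax": 0, "ay": 0, "az": -6}]}}

```text
clock: 3.92
position: [557.9, -32.9, 63.2]
ee_rot: [-0.661, 0.75, 0.001, -0.001]
contact_force: [-6.2, 1.9, 4.8]
gripper_width: 0.2
grasp_force: 3.2
```

```bash
cat >> h.py <<'E'
hub=np.array([594.2,31.4])
def tell():
    s=arm.read_state(); q=s['ee_rot']; ph=2*np.arctan2(q[1],q[0]); ph=(ph+np.pi)%(2*np.pi)-np.pi
    d=s['position'][:2]-hub; x=np.array([np.cos(ph),np.sin(ph)]); t=np.array([-x[1],x[0]])
    print('phi',ph,'radial',d@x,'tang',d@t,'z',s['position'][2],'F rad,t',s['contact_force'][:2]@x,s['contact_force'][:2]@t,'j6',s['joints'][5])
E
python3 -c "
from h import *
tell()"
```

```text
phi -1.6975112329349757 radial 68.35616906044721 tang -27.89716838405795 z 63.17560081332335 F rad,t -1.049073443181342 -6.417959797965689 j6 -0.3566081509997468
```

{"api": "send_rows", "payload": {"targets": [{"gripper": 1, "x": 0.2, "y": -0.74, "z": 0, "ax": 0, "ay": 0, "az": -6}, {"gripper": 1, "x": 0.2, "y": -0.74, "z": 0, "ax": 0, "ay": 0, "az": -6}, {"gripper": 1, "x": 0.2, "y": -0.74, "z": 0, "ax": 0, "ay": 0, "az": -6}, {"gripper": 1, "x": 0.2, "y": -0.74, "z": 0, "ax": 0, "ay": 0, "az": -6}, {"gripper": 1, "x": 0.2, "y": -0.74, "z": 0, "ax": 0, "ay": 0, "az": -6}]}}

```text
clock: 4.33
position: [594.2, -42.0, 62.8]
ee_rot: [0.832, -0.554, -0.002, 0.003]
contact_force: [-5.5, -8.5, 2.5]
gripper_width: 0.2
grasp_force: 3.9
```

```bash
python3 -c "
from h import *
tell()"
```

```text
phi -1.1748631057806795 radial 67.6924703957915 tang -28.299679715005293 z 62.82751202501516 F rad,t 5.7510910617866235 -8.408669919095797 j6 0.1931833772732053
```

{"api": "send_rows", "payload": {"targets": [{"gripper": 1, "x": 0.2, "y": -0.74, "z": 0, "ax": 0, "ay": 0, "az": -6}, {"gripper": 1, "x": 0.2, "y": -0.74, "z": 0, "ax": 0, "ay": 0, "az": -6}, {"gripper": 1, "x": 0.2, "y": -0.74, "z": 0, "ax": 0, "ay": 0, "az": -6}, {"gripper": 1, "x": 0.2, "y": -0.74, "z": 0, "ax": 0, "ay": 0, "az": -6}, {"gripper": 1, "x": 0.2, "y": -0.74, "z": 0, "ax": 0, "ay": 0, "az": -6}]}}

```text
clock: 4.75
position: [632.1, -30.0, 62.9]
ee_rot: [0.947, -0.32, -0.0, 0.002]
contact_force: [-0.5, -9.4, -0.1]
gripper_width: -0.2
grasp_force: 3.9
```

{"api": "send_rows", "payload": {"targets": [{"gripper": 1, "x": 0.2, "y": -0.74, "z": 0, "ax": 0, "ay": 0, "az": -6}, {"gripper": 1, "x": 0.2, "y": -0.74, "z": 0, "ax": 0, "ay": 0, "az": -6}, {"gripper": 1, "x": 0.2, "y": -0.74, "z": 0, "ax": 0, "ay": 0, "az": -6}, {"gripper": 1, "x": 0.2, "y": -0.74, "z": 0, "ax": 0, "ay": 0, "az": -6}, {"gripper": 1, "x": 0, "y": 0, "z": 0, "ax": 0, "ay": 0, "az": 0}]}}

```text
clock: 5.17
position: [655.3, -6.2, 63.0]
ee_rot: [0.993, -0.116, 0.002, 0.001]
contact_force: [1.5, -3.8, -1.3]
gripper_width: -0.1
grasp_force: 1.7
```

```bash
python3 - <<'E'
from h import *
tell()
p,d=arm.get_image('top'); save(p[130:280,120:320],'top2',4)
E
```

```text
phi -0.23272858693289544 radial 68.14315726146928 tang -22.454384541599353 z 62.97960628373969 F rad,t 2.296129034275239 -3.343957229316469 j6 1.0984991256590584
```

View pics/top2.png

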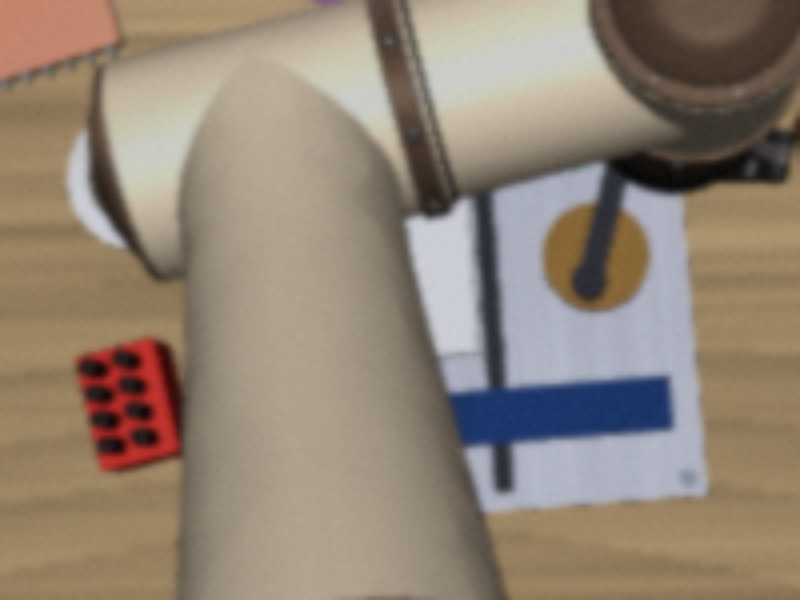

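The lever runs from the hub (590,280) to about (615,175), roughly 16° short of the low point. It agrees with the tool's heading, and the slide (565,410) hasn't moved.

{"api": "send_rows", "payload": {"targets": [{"gripper": 1, "x": 0.2, "y": -0.74, "z": 0, "ax": 0, "ay": 0, "az": -6}, {"gripper": 1, "x": 0.2, "y": -0.74, "z": 0, "ax": 0, "ay": 0, "az": -6}, {"gripper": 1, "x": 0.16, "y": -0.62, "z": 0, "ax": 0, "ay": 0, "az": -5}, {"gripper": 1, "x": 0, "y": 0, "z": 0, "ax": 0, "ay": 0, "az": 0}, {"gripper": 1, "x": 0, "y": 0, "z": 0, "ax": 0, "ay": 0, "az": 0}]}}

```text
clock: 5.63
position: [663.3, 14.5, 63.1]
ee_rot: [1.0, 0.029, 0.002, 0.0]
contact_force: [2.7, -4.2, 0.2]
gripper_width: 0.1
grasp_force: 2.0
```

```bash
python3 - <<'E'
from h import *
tell()
E
```

```text
phi 0.058880130367001904 radial 68.02375190137701 tang -20.93166981200508 z 63.09402230171599 F rad,t 2.4004433922332615 -4.339804158081904 j6 1.3634144034005133
```

{"api": "send_rows", "payload": {"targets": [{"gripper": 1, "x": 0, "y": 1.0, "z": 0, "ax": 0, "ay": 0, "az": 0}, {"gripper": 1, "x": 0, "y": 2.0, "z": 0, "ax": 0, "ay": 0, "az": 0}, {"gripper": 1, "x": 0, "y": 0, "z": -2.5, "ax": 0, "ay": 0, "az": 0}, {"gripper": 1, "x": 0, "y": 0, "z": -3.2, "ax": 0, "ay": 0, "az": 0}, {"gripper": 1, "x": 0, "y": 0, "z": 0, "ax": 0, "ay": 0, "az": 0}]}}

```text
clock: 6.05
position: [667.1, -15.4, 125.9]
ee_rot: [1.0, 0.03, 0.006, -0.0]
contact_force: [0.5, 0.4, 1.6]
gripper_width: 0.1
grasp_force: 0.0
```

{"api": "send_rows", "payload": {"targets": [{"gripper": 1, "x": -2.6, "y": -2.2, "z": 0, "ax": 0, "ay": 0, "az": 0}, {"gripper": 1, "x": -2.6, "y": -2.2, "z": 0, "ax": 0, "ay": 0, "az": 0}, {"gripper": 1, "x": -2.6, "y": -2.2, "z": 0, "ax": 0, "ay": 0, "az": 0}, {"gripper": 1, "x": -2.6, "y": -2.2, "z": 0, "ax": 0, "ay": 0, "az": 0}, {"gripper": 1, "x": -2.6, "y": -2.2, "z": 0, "ax": 0, "ay": 0, "az": 0}]}}

```text
clock: 6.47
position: [525.5, 87.4, 119.1]
ee_rot: [1.0, 0.029, -0.0, -0.0]
contact_force: [0.1, 0.6, -0.2]
gripper_width: 0.1
grasp_force: 0.0
```

{"api": "send_rows", "payload": {"targets": [{"gripper": 1, "x": -2.5, "y": -2.3, "z": 0, "ax": 0, "ay": 0, "az": 0}, {"gripper": 1, "x": -2.4, "y": -2.3, "z": 0, "ax": 0, "ay": 0, "az": 0}, {"gripper": 1, "x": 0, "y": 0, "z": 0, "ax": 0, "ay": 0, "az": 0}]}}

```text
clock: 6.72
position: [471.4, 131.6, 119.2]
ee_rot: [0.999, 0.032, -0.001, -0.0]
contact_force: [0.1, -0.0, 0.1]
gripper_width: 0.1
grasp_force: 0.0
```

```bash
python3 - <<'E'
from h import *
tell(); print(arm.read_state()['position'])
p,d=arm.get_image('top'); np.savez('t3',p=p,d=d)
p,d=arm.get_image('side'); save(p[120:270,150:350],'side3',4)
plan([(478,132,55,.057,3)])
E
```

```text
phi 0.06332968799618888 radial -116.25931670657371 tang 107.74971929269581 z 119.2442092038508 F rad,t 0.06360888417438629 -0.04873398553644362 j6 1.0322687186507382
[471.35454733 131.5759726  119.2442092 ]
{"gripper":1,"x":0.11,"y":-0.04,"z":2.15,"az":0.10},
{"gripper":1,"x":0.11,"y":-0.04,"z":2.15,"az":0.10},
{"gripper":1,"x":0.11,"y":-0.04,"z":2.15,"az":0.10},
```

View pics/side3.png

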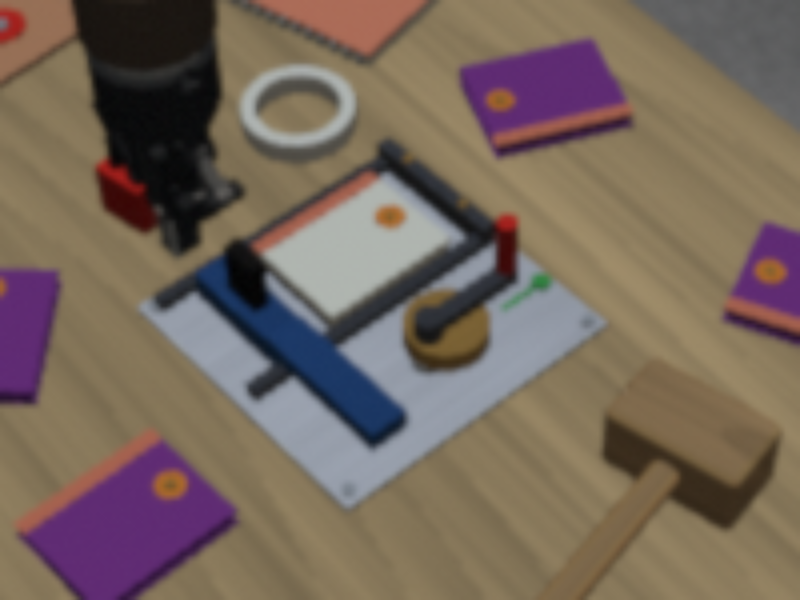

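The lever (from 428,322 to 508,270) now points along the green mark (540,282), the peg is at 507,230, and the slide is still back. Next is the tab: descend, then push.

{"api": "send_rows", "payload": {"targets": [{"gripper": 1, "x": 0, "y": 0, "z": 2.1, "ax": 0, "ay": 0, "az": 0}, {"gripper": 1, "x": 0, "y": -0.1, "z": 2.1, "ax": 0, "ay": 0, "az": 0}, {"gripper": 1, "x": 0, "y": -0.1, "z": 2.1, "ax": 0, "ay": 0, "az": 0}, {"gripper": 1, "x": 1.0, "y": 0, "z": 0, "ax": 0, "ay": 0, "az": 0}, {"gripper": 1, "x": 1.0, "y": 0, "z": 0, "ax": 0, "ay": 0, "az": 0}]}}

```text
clock: 7.23
position: [496.4, 132.3, 55.4]
ee_rot: [1.0, 0.03, -0.001, 0.001]
contact_force: [1.3, 0.0, 0.8]
gripper_width: 0.3
grasp_force: 0.0
```

{"api": "send_rows", "payload": {"targets": [{"gripper": 1, "x": 0.4, "y": 0, "z": 0, "ax": 0, "ay": 0, "az": 0}, {"gripper": 1, "x": 0.4, "y": 0, "z": 0, "ax": 0, "ay": 0, "az": 0}, {"gripper": 1, "x": 0.4, "y": 0, "z": 0, "ax": 0, "ay": 0, "az": 0}, {"gripper": 1, "x": 0.4, "y": 0, "z": 0, "ax": 0, "ay": 0, "az": 0}, {"gripper": 1, "x": 0.4, "y": 0, "z": 0, "ax": 0, "ay": 0, "az": 0}]}}

```text
clock: 7.65
position: [515.7, 134.2, 56.4]
ee_rot: [1.0, 0.03, 0.0, -0.0]
contact_force: [-2.4, -0.1, 2.0]
gripper_width: -0.3
grasp_force: 1.2
```

{"api": "send_rows", "payload": {"targets": [{"gripper": 1, "x": 0.4, "y": 0, "z": 0, "ax": 0, "ay": 0, "az": 0}, {"gripper": 1, "x": 0.4, "y": 0, "z": 0, "ax": 0, "ay": 0, "az": 0}, {"gripper": 1, "x": 0.4, "y": 0, "z": 0, "ax": 0, "ay": 0, "az": 0}, {"gripper": 1, "x": 0.4, "y": 0, "z": 0, "ax": 0, "ay": 0, "az": 0}, {"gripper": 1, "x": 0.4, "y": 0, "z": 0, "ax": 0, "ay": 0, "az": 0}]}}

```text
clock: 8.07
position: [535.5, 135.4, 55.8]
ee_rot: [1.0, 0.03, -0.0, 0.0]
contact_force: [-3.4, -0.4, 2.1]
gripper_width: -0.1
grasp_force: 1.6
```

{"api": "send_rows", "payload": {"targets": [{"gripper": 1, "x": 0.2, "y": 0, "z": 0, "ax": 0, "ay": 0, "az": 0}, {"gripper": 1, "x": 0.2, "y": 0, "z": 0, "ax": 0, "ay": 0, "az": 0}, {"gripper": 1, "x": 0.2, "y": 0, "z": 0, "ax": 0, "ay": 0, "az": 0}]}}

```text
clock: 8.32
position: [539.5, 135.5, 55.5]
ee_rot: [1.0, 0.03, -0.002, 0.001]
contact_force: [-12.0, 2.6, 9.2]
gripper_width: 0.1
grasp_force: 6.1
```

{"api": "send_rows", "payload": {"targets": [{"gripper": 1, "x": 0.2, "y": 0, "z": 0, "ax": 0, "ay": 0, "az": 0}, {"gripper": 1, "x": 0.2, "y": 0, "z": 0, "ax": 0, "ay": 0, "az": 0}]}}

```text
clock: 8.48
position: [539.5, 135.2, 55.3]
ee_rot: [1.0, 0.03, -0.006, 0.001]
contact_force: [-22.6, 6.6, 16.2]
gripper_width: -0.1
grasp_force: 11.3
```

The tab stopped hard at x ≈ 539.5. I'll hold for a moment, back off, lift and check.

{"api": "send_rows", "payload": {"targets": [{"gripper": 1, "x": 0, "y": 0, "z": 0, "ax": 0, "ay": 0, "az": 0}, {"gripper": 1, "x": 0, "y": 0, "z": 0, "ax": 0, "ay": 0, "az": 0}, {"gripper": 1, "x": 0, "y": 0, "z": 0, "ax": 0, "ay": 0, "az": 0}, {"gripper": 1, "x": -1.0, "y": 0, "z": 0, "ax": 0, "ay": 0, "az": 0}, {"gripper": 1, "x": -2.0, "y": 0, "z": 0, "ax": 0, "ay": 0, "az": 0}]}}

```text
clock: 8.9
position: [518.1, 135.8, 56.2]
ee_rot: [1.0, 0.031, 0.003, -0.001]
contact_force: [0.4, -0.6, 0.0]
gripper_width: -0.3
grasp_force: 0.0
```

{"api": "send_rows", "payload": {"targets": [{"gripper": 1, "x": -2, "y": 0, "z": -1, "ax": 0, "ay": 0, "az": 0}, {"gripper": 1, "x": -2, "y": 0, "z": -3, "ax": 0, "ay": 0, "az": 0}, {"gripper": 1, "x": -2, "y": 0, "z": -3, "ax": 0, "ay": 0, "az": 0}, {"gripper": 1, "x": -2, "y": 0, "z": -3, "ax": 0, "ay": 0, "az": 0}, {"gripper": 1, "x": 0, "y": 0, "z": 0, "ax": 0, "ay": 0, "az": 0}]}}

```text
clock: 9.32
position: [437.0, 131.2, 161.7]
ee_rot: [0.999, 0.032, 0.006, -0.003]
contact_force: [0.2, 0.9, 0.1]
gripper_width: 0.0
grasp_force: 0.0
```

```bash
python3 - <<'E'
from h import *
tell()
p,d=arm.get_image('top'); save(p[130:280,120:320],'top4',4)
p,d=arm.get_image('side'); save(p[120:270,150:350],'side4',4)
E
```

```text
phi 0.06312494885473363 radial -150.6308069407535 tang 109.52008959078435 z 161.72056698833097 F rad,t 0.2894071879972225 0.9322761967620975 j6 0.9822361000313048
```

View pics/top4.png

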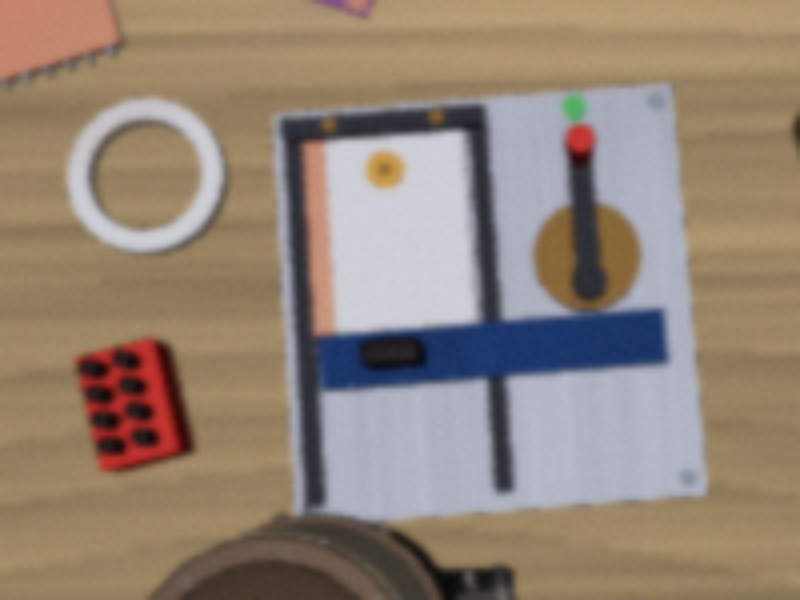

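View pics/side4.png

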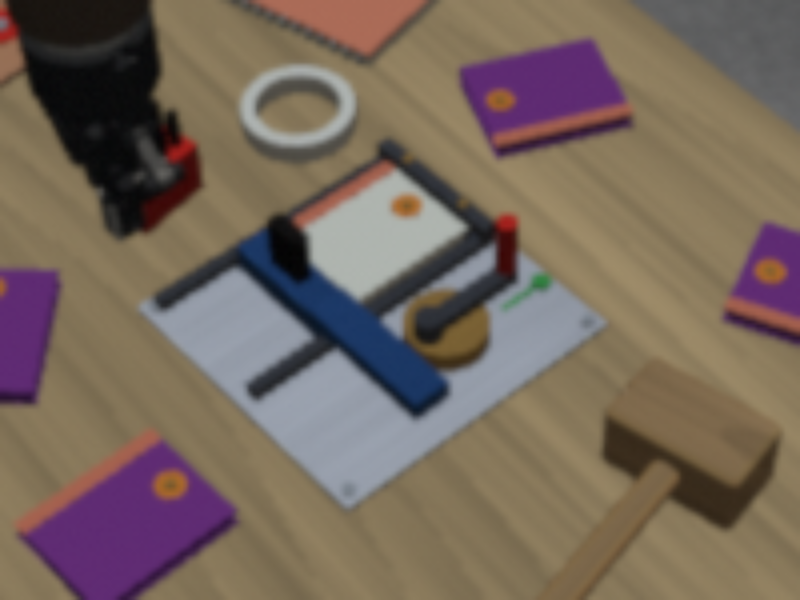

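The notebook's far edge meets the fence (top crop 395,135) and its near edge meets the slide (325). The lever lies along the green mark with the peg at 580,140, and the bystanders haven't moved. Handing in.

```bash
python3 -c "
from bench import arm
print(arm.job_done())"
```

```text
the job is handed in; nothing more can be done
None
```

The job is handed in, with no verdict shown: in the last pictures the cam is at its low point, the slide is against its stop, the notebook is against the fence, and the stamp holder, tape roll and mallet are where they stood.

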